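# Wedge the rocking comparator stand

### The job

The gauge stand rocks because one of its four levelling screws is seized too high, so that foot hangs clear of the bench. Push the oak wedge along the bench, thin end first, under that foot until the foot just bears on it and the stand no longer rocks (without jacking the stand out of level), then press down on that screw's head to check that the corner stays put. Only push and press, never lift the wedge or shove the stand about; leave the wedge in place and everything else where it is.

Things in the scene. Friction and masses are not known exactly. Their poses are not given: they have to be found in the camera images.
- instrument: Gauge stand, about 4.5 kg, loose: grey base plate 220 x 170 mm, underside 28 mm, top 50 mm above the bench; 220 mm column with dial gauge. Four levelling screws at x +-85, y +-60 mm, each a domed foot (28 mm ball) below and a round head above the plate. The one at (-85, +60) is seized 10 mm too high: foot off the bench, head prouder than the rest. Origin on the bench under the plate's centre.
- short_foot (a point): Lowest point of the raised foot, 10 mm above the bench while the stand is level, 25 mm in from the plate's two nearest edges. Unshimmed, the stand rests level on the other three feet and tips towards this foot (up to 6 degrees) if this corner is pressed. It weighs about 3 to 6 N on a wedge that just lifts it.
- screw_head (a point): Centre of the flat top of the raised foot's screw head, 70 mm above the bench, straight above short_foot; the head is 24 mm across and its top stands 20 mm above the plate; nothing overhangs it.
- wedge: Loose oak wedge, 70 g, 120 mm long (x), 50 wide: slopes from 3 mm thick at the toe (+x end) to 21 mm at the upright butt (-x end). Origin at its underside's centre. Starts toe roughly towards the short foot, 10 to 100 mm from it. The foot touches when the toe is about 45 mm past the foot's centre; each 10 mm more lifts it 1.5 mm. Pushing takes under 1 N free, about 4 to 14 N once snug. Stays where left.
- packer: Bystander: flat oak packing block, 90 x 45 x 18 mm, lying in front of the stand's other near screw; not the wedge: same thickness all over
- bolt: Bystander: hexagon bolt standing on its head, 34 mm across, 63 mm tall
- mug: Bystander: white mug, 80 mm across, 90 mm tall
- spray_can: Bystander: closed can, 64 mm across, 120 mm tall
- hammer: Bystander: hammer lying flat; origin on the surface near its middle
- flange: Bystander: flat steel ring, 90 mm across, 16 mm high
- square: Bystander: engineer's square lying flat: block 100 x 30 x 18 mm with a thin 150 mm blade

How it is judged (in metres and radians):
On the way, in this order (a step that is already met when the one before it is completed fails the run):
1. the wedge is under the short foot, which bears on it, and the stand is level (contact force between wedge and instrument above 0.5 N and angle between instrument's own z axis and vertical below 0.017 rad and x of short_foot in the frame of wedge between -0.045 and 0.05 m and y of short_foot in the frame of wedge between -0.023 and 0.023 m), for 0.2 s.
2. the corner over the short foot is pressed with more than 3 N and the stand stays level on the wedge (all of step 1 and contact force between the fingers and instrument above 3 N and horizontal distance between the grasp point and screw_head below 0.06 m), for 0.15 s.
At the end, for the whole second after the job is handed in: The short foot bears on the wedge's slope with more than 0.5 N (foot within 23 mm of the wedge's centre line and well on its length), the stand is level within 0.017 rad (1 degree), within 30 mm of where it began, wedge flat on the bench, all at rest (all of step 1 and height (world z) of wedge below 0.006 m and angle between wedge's own z axis and vertical below 0.05 rad and linear speed of each of wedge, instrument below 0.01 m/s and distance of instrument from where it was at the start of the episode below 0.03 m); the robot touches nothing.
It fails at once if the wedge is lifted or tipped up (height (world z) of wedge above 0.015 m or angle between wedge's own z axis and vertical above 0.3 rad).
It fails at once if the stand is shoved more than 30 mm, or tipped by more than 0.15 rad (distance of instrument from where it was at the start of the episode above 0.03 m or angle between instrument's own z axis and vertical above 0.15 rad).
It fails at once if a bystander is moved more than 30 mm (distance of any of packer, bolt, mug, spray_can, hammer, flange, square from where it was at the start of the episode above 0.03 m).
It also fails if it takes over 48 s, if anything falls off the work surface, if the arm or the gripper's body presses on something with over 40 N, if the wrist force passes 120 N, or if a joint passes its speed limit or range.

### The arm

A 6-joint arm with a two-finger parallel gripper is mounted at the origin on the work surface. World frame = base frame: x ahead of the robot, y to its left, z up, the work surface at z = 0. Lengths are in mm, angles in rad, forces in N, time in s.
With the tool pointing down it reaches from about 350 to 975 mm from the base axis. Payload 7.1 kg.
Tool frame: the origin (TCP) lies at the very end of the fingers, on their centre line; the grasp point (between the pads) lies 19 mm behind it; z points along the fingers, y is the line along which they close (so a half turn about z gives the same grasp; the last joint's range is limited). The gripper opens to 88 mm and grips with 3 to 60 N. Pads are 20 mm wide; open, the fingers measure 115 mm over their backs; the gripper's body (75 mm by 178 mm) begins 61 mm behind the grasp point.
Start: joints at [-1.282, 0.423, 1.63, -0, 1.089, -0.019], TCP at [189.369, -595.604, 222.675] pointing down, gripper open.
Joint ranges: [-3, 3], [-0.9, 2.11], [0.09, 2.58], [-1.31, 4.45], [0.11, 2.69], [-2.54, 2.54]. Speed limits (rad/s): [2.39, 2.39, 3.01, 3.14, 3.14, 3.14].

### API

Orientations are given as a rotation vector (axis times angle).
In Python, from workcell import sensors, imaging, close_job gives the robot as it stands. The module is installed in compiled form; this text tells all that it offers.
- The arm moves only by the tool servo_tool, never from a script. Its argument "steps" is a list of rows, each a list of 3 entries, a list of its own where there are three numbers: the shift along the world's x, y, z in m, then the turn, a rotation vector about the world's x, y, z in degrees, then the opening, from -1 (shut) to 1 (fully open). A call has exactly 8 rows; each row shifts and turns the commanded pose from where the row before left it; what a row does not reach is not made up. A row lasts 1/12 s, in which the tool goes at most 41.7 mm and 7.16 degrees, less where a joint would pass 70% of its speed; a pose out of reach is approached as far as the arm can. A call is refused whole if a number of a shift passes 0.0417 or a number of a turn 7.16, either way. A call with a gripper value outside its range is refused whole. The fingers move at their own pace and stop on an object; the grip force is fixed at half the most. Time passes only in rows, so rows that do not move let the fingers close, or fill a call up. It gives the time, the measured TCP pose, the force, the opening and the grip force at its end, in the units of the state.
- sensors.get_obs(): the state, without advancing time (a new reading comes with each control period).
- imaging.get_image(name): name is "scene" or "top"; returns a dict with "color" (420x560x3 uint8, blue, green, red), "range_z" (420x560 float32, mm along the optical axis (not along the pixel's ray), 0 where there is no reading), "vertical_fov" (degrees; the focal length in pixels is half the picture's height over the tangent of half this angle, whatever the lens; pixels are square), "cx", "cy" (the principal point, pixels), "rvec" (rotation vector, rad) and "tvec" (3), from world to camera coordinates, as OpenCV has them. Camera axes: x right, y down, z forward; pixel columns grow to the right and rows downward; lengths in mm; the calibration is good to about 2 mm. A picture is of the moment at which its call begins.
- close_job(): hands the job in; it is judged then, once.
The state is a dict: "t": time; "qpos": joint angles; "qvel": joint speeds; "joint_torque": joint torques, N m; "ee_pos": TCP position; "orientation": TCP orientation; "ft_force": force on the tool from outside, world axes, zero at the start; "moment": the same for the moment, N m; "width": finger opening in mm; "grasp_force": force on a finger pad.
Only numpy, scipy, OpenCV 4.12 (cv2) and the standard library are available. Lean on these libraries where they do the work, as an engineer would, in place of code of your own. Each camera call takes 0.05 s, during which the arm holds its last target. There are 200 camera calls.

## Working session

There is one attempt and no reset: what is moved stays moved. The work goes in short steps, Python scripts to look and compute and a tool call to move; the robot and the scene stay as the last step left them, time stands still between calls to the robot, and variables do not carry over. Pictures are saved under pics/ and viewed, at most 10 in all, crops included, and the job is handed in when it is done.

Besides the shell and the picture viewer there is one more tool, called after "Emit:" as name(argument=value, ...), one argument or row to a line, values as JSON. servo_tool: Moves the arm, as the interface text tells. Its arguments: {"type":"object","properties":{"steps":{"type":"array"}},"required":["steps"]}

```bash
mkdir -p pics; cat > h.py <<'E'
import numpy as np, cv2
from workcell import sensors, imaging, close_job
def cam(n):
    d=imaging.get_image(n); h=d["color"].shape[0]
    d["f"]=h/2/np.tan(np.radians(d["vertical_fov"])/2)
    d["R"]=cv2.Rodrigues(np.array(d["rvec"],float))[0]; d["t"]=np.array(d["tvec"],float).ravel(); return d
def cloud(d):
    h,w=d["range_z"].shape; v,u=np.mgrid[:h,:w]; z=d["range_z"].astype(float)
    P=np.stack([(u-d["cx"])/d["f"]*z,(v-d["cy"])/d["f"]*z,z],-1)
    return (P-d["t"])@d["R"]
def ray(d,u,v,zp):
    r=d["R"].T@np.array([(u-d["cx"])/d["f"],(v-d["cy"])/d["f"],1]); c=-d["R"].T@d["t"]
    return c+r*(zp-c[2])/r[2]
E
python3 - <<'E'
from h import *
for n in("top","scene"):
    d=cam(n); cv2.imwrite(f"pics/{n}0.png",d["color"]); np.savez(f"{n}0.npz",**d)
    print(n,-d["R"].T@d["t"],d["f"])
E
```

```text
top [ 371.5410433   -26.44915467 1388.69885738] 513.8303253293182
scene [1528.34219029  183.5258451   977.12034038] 499.8769823590307
```

View pics/top0.png

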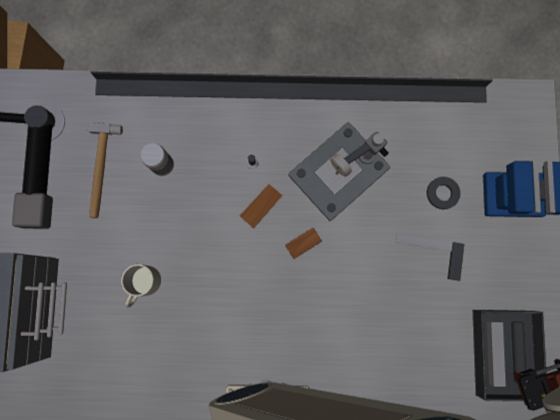

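View pics/scene0.png

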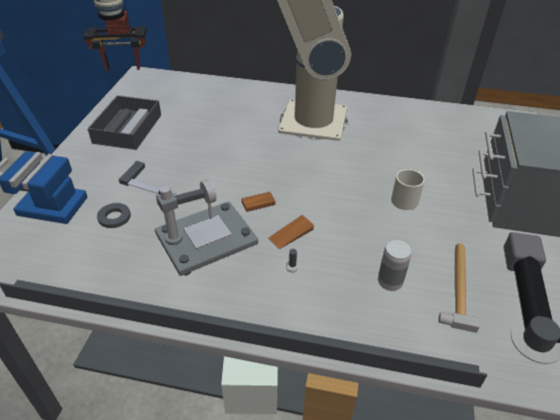

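Top view: stand at about (340,170), wedge at (261,206) pointing up-right towards the screw at (297,173), and packer at (303,243) in front of the screw at (331,208).

```bash
python3 - <<'E'
from h import *
D={n:dict(np.load(f"{n}0.npz")) for n in("top","scene")}
for n,d in D.items():
    P=cloud(d); hsv=cv2.cvtColor(d["color"],cv2.COLOR_BGR2HSV)
    m=((hsv[...,0]<18)&(hsv[...,1]>120)&(hsv[...,2]>60)&(P[...,2]<40)&(P[...,2]>-10)).astype(np.uint8)
    k,l,s,c=cv2.connectedComponentsWithStats(m)
    for i in range(1,k):
        if s[i,4]<100: continue
        q=P[l==i]; q=q[q[:,2]>1.5]
        (cx,cy),sz,a=cv2.minAreaRect(q[:,:2].astype(np.float32)); b=cv2.boxPoints(((cx,cy),sz,a))
        A=np.c_[q[:,:2]-[cx,cy],np.ones(len(q))]; co=np.linalg.lstsq(A,q[:,2],rcond=None)[0]
        print(n,c[i].round(),s[i,4],"ctr",round(cx),round(cy),"size",np.round(sz),"box",b.round().tolist(),"slope",co.round(3),"dir up deg",np.degrees(np.arctan2(co[1],co[0])).round(1), "z",np.percentile(q[:,2],[2,50,98]).round(1))
d=D["top"]; P=cloud(d)
# plate top
m=((abs(P[...,2]-50)<5)&(P[...,0]>250)&(abs(P[...,1])<500)).astype(np.uint8)
k,l,s,c=cv2.connectedComponentsWithStats(m); i=1+np.argmax(s[1:,4]); q=P[l==i]
r=cv2.minAreaRect(q[:,:2].astype(np.float32)); print("plate",c[i],r,cv2.boxPoints(r).round().tolist(),q[:,2].mean())
b=cv2.boxPoints(r)
for u,v in((348,131),(297,173),(331,208),(382,165)):
    w=P[v-8:v+9,u-8:u+9].reshape(-1,3); w=w[(w[:,2]>55)&(w[:,2]<80)]; print(u,v,len(w),w.mean(0).round(1) if len(w) else "", ray(d,u,v,60).round())
E
```

```text
top [100. 177.] 303 ctr 651 465 size [ 13. 229.] box [[536.0, 466.0], [765.0, 451.0], [766.0, 464.0], [537.0, 478.0]] slope [5.0000e-03 3.1100e-01 2.2527e+01] dir up deg 89.1 z [14.6 22.8 29.5]
top [260. 206.] 746 ctr 576 30 size [ 48. 117.] box [[516.0, 49.0], [606.0, -26.0], [636.0, 11.0], [546.0, 85.0]] slope [-0.109  0.096 12.9  ] dir up deg 138.5 z [ 2.8 13.3 24.3]
top [303. 243.] 501 ctr 476 -86 size [41. 87.] box [[435.0, -61.0], [482.0, -134.0], [517.0, -111.0], [470.0, -38.0]] slope [2.0000e-03 1.0000e-03 1.8623e+01] dir up deg 24.2 z [12.8 18.7 24.1]
scene [258. 201.] 367 ctr 485 -85 size [46. 88.] box [[441.0, -62.0], [491.0, -134.0], [529.0, -107.0], [478.0, -35.0]] slope [-0.103 -0.066 16.497] dir up deg -147.4 z [ 3.6 17.  22.1]
scene [291. 232.] 646 ctr 583 30 size [ 51. 121.] box [[521.0, 50.0], [613.0, -28.0], [646.0, 10.0], [554.0, 89.0]] slope [-0.126  0.054 11.272] dir up deg 156.8 z [ 2.1 11.2 21.5]
plate [336.17122473 172.19351962] ((669.9140625, -177.76019287109375), (169.62498474121094, 220.1949920654297), 42.576568603515625) [[533.0, -154.0], [682.0, -316.0], [807.0, -201.0], [658.0, -39.0]] 50.13892613625286
348 131 62 [ 772.7 -199.7   59.8] [ 773. -201.   60.]
297 173 69 [656.1 -73.7  68.1] [656. -66.  60.]
331 208 67 [ 568.6 -156.4   59.7] [ 565. -156.   60.]
382 165 69 [ 683.3 -281.1   59.7] [ 682. -291.   60.]
```

```bash
python3 - <<'E'
from h import *
o=sensors.get_obs(); print({k:np.round(o[k],3) for k in("t","ee_pos","orientation","ft_force","width","qpos")})
R=cv2.Rodrigues(np.array(o["orientation"],float))[0]; print(R.round(3))
P=cloud(dict(np.load("top0.npz"))).reshape(-1,3); s=P[(P[:,2]>75)&(np.hypot(P[:,0]-670,P[:,1]+178)<190)]
print(s.min(0),s.max(0)); r=np.hypot(s[:,0]-656.5,s[:,1]+74.5); print(s[np.argsort(r)[:3]].round())
E
```

```text
{'t': np.float64(0.1), 'ee_pos': array([ 189.223, -595.133,  221.982]), 'orientation': array([-3.103, -0.481,  0.   ]), 'ft_force': array([-0.978, -0.048, -0.183]), 'width': np.float64(87.732), 'qpos': array([-1.282,  0.424,  1.631, -0.   ,  1.089, -0.019])}
[[ 0.953  0.303 -0.   ]
 [ 0.303 -0.953  0.001]
 [ 0.    -0.001 -1.   ]]
[ 627.11031189 -281.69732893   77.45037741] [ 734.14518144 -141.4047734   226.16824575]
[[ 664. -142.  179.]
 [ 666. -142.  181.]
 [ 669. -141.  182.]]
```

Emit:
servo_tool(
  steps=[
    [[0.013, 0.0288, 0], [0, 0, 5.1], -0.64],
    [[0.013, 0.0288, 0], [0, 0, 5.1], -0.64],
    [[0.013, 0.0288, 0], [0, 0, 5.1], -0.64],
    [[0.013, 0.0288, 0], [0, 0, 5.1], -0.64],
    [[0.013, 0.0288, 0], [0, 0, 5.1], -0.64],
    [[0.013, 0.0288, 0], [0, 0, 5.1], -0.64],
    [[0.013, 0.0288, 0], [0, 0, 5.1], -0.64],
    [[0.013, 0.0288, 0], [0, 0, 5.1], -0.64],
  ],
)

```text
t: 0.77
ee_pos: [293.5, -363.6, 222.4]
orientation: [-2.738, -1.539, 0.0]
ft_force: [0.4, 0.7, 0.0]
width: 38.3
grasp_force: 0.0
```

Emit:
servo_tool(
  steps=[
    [[0.013, 0.0288, 0], [0, 0, 5.1], -0.64],
    [[0.013, 0.0288, 0], [0, 0, 5.1], -0.64],
    [[0.013, 0.0288, 0], [0, 0, 5.1], -0.64],
    [[0.013, 0.0288, 0], [0, 0, 5.1], -0.64],
    [[0.013, 0.0288, 0], [0, 0, 5.1], -0.64],
    [[0.013, 0.0288, 0], [0, 0, 5.1], -0.64],
    [[0.013, 0.0288, 0], [0, 0, 5.1], -0.64],
    [[0.013, 0.0288, 0], [0, 0, 5.1], -0.64],
  ],
)

```text
t: 1.43
ee_pos: [397.5, -133.3, 222.6]
orientation: [-2.03, -2.397, 0.0]
ft_force: [0.1, -0.7, -0.1]
width: 15.9
grasp_force: 0.0
```

Emit:
servo_tool(
  steps=[
    [[0.013, 0.0288, 0], [0, 0, 5.1], -0.64],
    [[0.013, 0.0288, 0], [0, 0, 5.1], -0.64],
    [[0.013, 0.0288, 0], [0, 0, 5.1], -0.64],
    [[0.013, 0.0288, 0], [0, 0, 5.1], -0.64],
    [[0.013, 0.0288, -0.02], [0, 0, 5.1], -0.64],
    [[0.013, 0.0288, -0.03], [0, 0, 5.1], -0.64],
    [[0.013, 0.0288, -0.03], [0, 0, 5.1], -0.64],
    [[0.013, 0.0288, -0.03], [0, 0, 5.1], -0.64],
  ],
)

```text
t: 2.1
ee_pos: [500.1, 93.4, 115.5]
orientation: [1.066, 2.954, 0.001]
ft_force: [-0.4, -1.0, 0.5]
width: 16.0
grasp_force: 0.0
```

Emit:
servo_tool(
  steps=[
    [[0, 0, -0.026], [0, 0, 0], -0.64],
    [[0, 0, -0.026], [0, 0, 0], -0.64],
    [[0, 0, -0.026], [0, 0, 0], -0.64],
    [[0, 0, -0.014], [0, 0, 0], -0.64],
    [[0, 0, -0.007], [0, 0, 0], -0.64],
    [[0, 0, -0.005], [0, 0, 0], -0.64],
    [[0, 0, 0], [0, 0, 0], -0.64],
    [[0, 0, 0], [0, 0, 0], -0.64],
  ],
)

```text
t: 2.77
ee_pos: [500.2, 91.8, 13.2]
orientation: [1.074, 2.952, 0.001]
ft_force: [-0.7, 0.3, 0.7]
width: 15.7
grasp_force: 0.0
```

```bash
cat > w.py <<'E'
from h import *
def wedge(n):
    d=cam(n); P=cloud(d); hsv=cv2.cvtColor(d["color"],cv2.COLOR_BGR2HSV)
    m=((hsv[...,0]<18)&(hsv[...,1]>120)&(hsv[...,2]>60)&(P[...,2]<40)&(P[...,2]>-10)).astype(np.uint8)
    k,l,s,c=cv2.connectedComponentsWithStats(m)
    for i in range(1,k):
        if s[i,4]<80: continue
        q=P[l==i]; q=q[q[:,2]>1.5]; r=cv2.minAreaRect(q[:,:2].astype(np.float32))
        print(n,c[i].round(),s[i,4],np.round(r[0]),np.round(r[1]),cv2.boxPoints(r).round().tolist())
    return d
E
python3 - <<'E'
from w import *
o=sensors.get_obs(); print(o["t"],np.round(o["ee_pos"],1),np.round(o["ft_force"],1))
d=wedge("top");wedge("scene")
d=imaging.get_image("scene")["color"]; cv2.imwrite("pics/s1.png",cv2.resize(d[130:310,130:400],None,fx=2.8,fy=2.8))
E
```

```text
2.7667 [500.2  91.8  13.2] [-0.7  0.3  0.7]
top [100. 177.] 298 [651. 464.] [ 13. 230.] [[536.0, 465.0], [765.0, 451.0], [766.0, 463.0], [537.0, 478.0]]
top [265. 202.] 552 [580.  26.] [ 47. 105.] [[525.0, 42.0], [606.0, -26.0], [636.0, 11.0], [555.0, 78.0]]
top [303. 243.] 501 [476. -86.] [41. 87.] [[435.0, -61.0], [483.0, -134.0], [517.0, -111.0], [470.0, -38.0]]
scene [258. 201.] 369 [485. -85.] [46. 88.] [[441.0, -61.0], [490.0, -134.0], [528.0, -109.0], [479.0, -36.0]]
scene [291. 232.] 638 [584.  31.] [ 52. 120.] [[521.0, 48.0], [614.0, -26.0], [647.0, 14.0], [553.0, 89.0]]
```

View pics/s1.png

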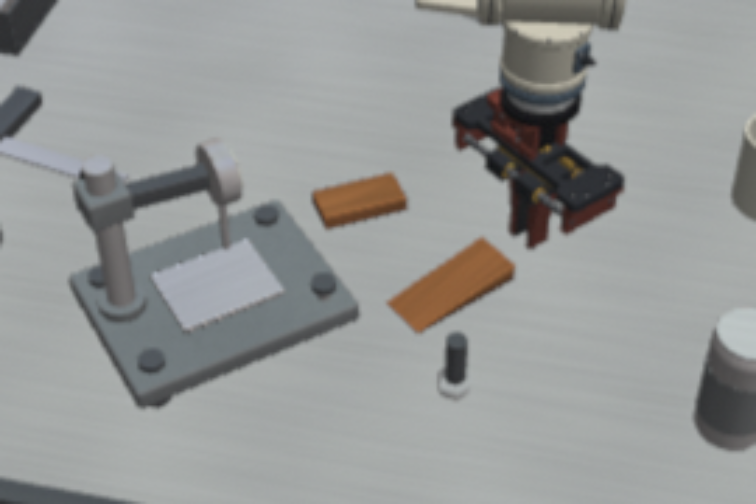

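Scene view: wedge (about (452,284) in the crop), butt facing the fingers at (530,230); stand's raised screw at (323,283).

Emit:
servo_tool(
  steps=[
    [[0.0022, 0.0027, -0.005], [0, 0, 0], -0.64],
    [[0.0054, -0.0045, 0], [0, 0, 0], -0.64],
    [[0.0054, -0.0045, 0], [0, 0, 0], -0.64],
    [[0.0054, -0.0045, 0], [0, 0, 0], -0.64],
    [[0.0054, -0.0045, 0], [0, 0, 0], -0.64],
    [[0, 0, 0], [0, 0, 0], -0.64],
    [[0, 0, 0], [0, 0, 0], -0.64],
    [[0, 0, 0], [0, 0, 0], -0.64],
  ],
)

```text
t: 3.58
ee_pos: [523.3, 76.3, 7.5]
orientation: [-1.074, -2.952, 0.0]
ft_force: [1.0, -1.0, -0.6]
width: 16.0
grasp_force: 0.0
```

Emit:
servo_tool(
  steps=[
    [[0.0063, -0.005, 0], [0, 0, -1.06], -0.64],
    [[0.0062, -0.0051, 0], [0, 0, -1.06], -0.64],
    [[0.0061, -0.0052, 0], [0, 0, -1.06], -0.64],
    [[0.006, -0.0053, 0], [0, 0, -1.06], -0.64],
    [[0.0059, -0.0054, 0], [0, 0, -1.06], -0.64],
    [[0.0058, -0.0055, 0], [0, 0, -1.06], -0.64],
    [[0.0057, -0.0056, 0], [0, 0, -1.06], -0.64],
    [[0, 0, 0], [0, 0, 0], -0.64],
  ],
)

```text
t: 4.25
ee_pos: [567.1, 38.3, 7.8]
orientation: [1.265, 2.874, 0.001]
ft_force: [0.3, 0.1, 0.2]
width: 15.6
grasp_force: 0.0
```

```bash
python3 - <<'E'
from w import *
wedge("scene")
wedge("top")
o=sensors.get_obs(); print(o["t"],np.round(o["ee_pos"],1),np.round(o["ft_force"],1))
E
```

```text
scene [258. 201.] 368 [485. -84.] [46. 88.] [[442.0, -59.0], [489.0, -133.0], [528.0, -109.0], [481.0, -35.0]]
scene [276. 238.] 660 [612.  -5.] [ 51. 138.] [[547.0, 28.0], [641.0, -72.0], [678.0, -37.0], [583.0, 63.0]]
top [100. 177.] 298 [651. 465.] [ 12. 229.] [[536.0, 466.0], [765.0, 451.0], [765.0, 463.0], [537.0, 478.0]]
top [287. 186.] 255 [629. -32.] [47. 59.] [[591.0, -25.0], [630.0, -70.0], [666.0, -39.0], [627.0, 6.0]]
top [303. 243.] 502 [476. -86.] [41. 87.] [[435.0, -60.0], [482.0, -133.0], [517.0, -111.0], [470.0, -38.0]]
4.35 [565.7  39.    7.5] [-0.1  0.6 -0. ]
```

Emit:
servo_tool(
  steps=[
    [[0.0041, -0.0044, 0], [0, 0, -0.54], -0.64],
    [[0.004, -0.0044, 0], [0, 0, -0.54], -0.64],
    [[0.004, -0.0045, 0], [0, 0, -0.54], -0.64],
    [[0.0039, -0.0045, 0], [0, 0, -0.54], -0.64],
    [[0.0039, -0.0046, 0], [0, 0, -0.54], -0.64],
    [[0.0039, -0.0046, 0], [0, 0, -0.54], -0.64],
    [[0.0038, -0.0046, 0], [0, 0, -0.54], -0.64],
    [[0, 0, 0], [0, 0, 0], -0.64],
  ],
)

```text
t: 5.02
ee_pos: [594.2, 6.9, 7.8]
orientation: [1.358, 2.832, 0.001]
ft_force: [0.4, -0.2, -0.6]
width: 15.4
grasp_force: 0.0
```

```bash
python3 - <<'E'
from w import *
d=wedge("scene")
cv2.imwrite("pics/s2.png",cv2.resize(d["color"][150:300,150:350],None,fx=4,fy=4,interpolation=cv2.INTER_CUBIC))
o=sensors.get_obs(); print(o["t"],np.round(o["ee_pos"],1),np.round(o["ft_force"],1))
E
```

```text
scene [253. 203.] 235 [494. -97.] [43. 58.] [[461.0, -82.0], [490.0, -133.0], [527.0, -112.0], [498.0, -61.0]]
scene [264. 242.] 523 [639. -41.] [ 51. 129.] [[579.0, -5.0], [658.0, -107.0], [698.0, -76.0], [620.0, 26.0]]
5.0667 [593.6   7.2   7.6] [ 0.2  0.6 -0.6]
```

View pics/s2.png

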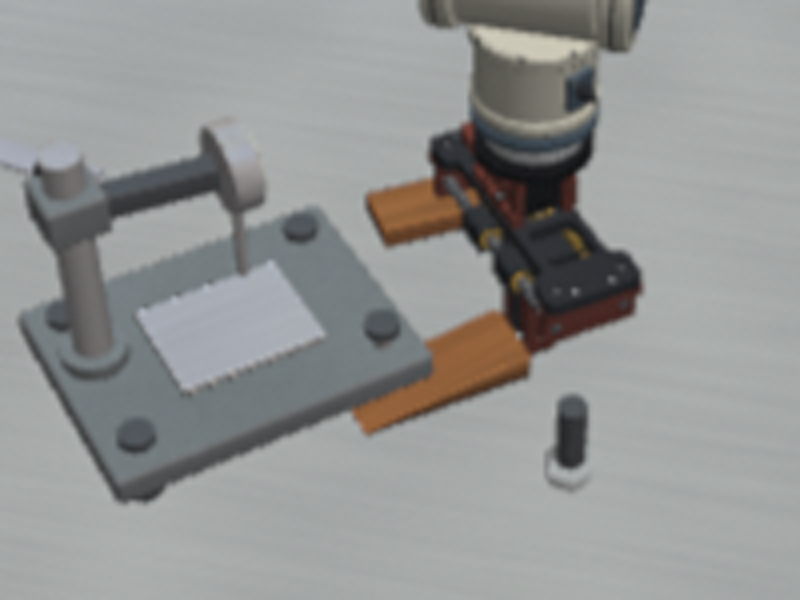

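Scene crop: wedge toe has gone under the plate's corner, its slope in line with the raised screw (380,325); fingers square on the butt at (510,330).

Emit:
servo_tool(
  steps=[
    [[0.0024, -0.0032, 0], [0, 0, -0.4], -0.64],
    [[0.0024, -0.0032, 0], [0, 0, -0.4], -0.64],
    [[0.0024, -0.0032, 0], [0, 0, -0.4], -0.64],
    [[0.0006, -0.0008, 0], [0, 0, 0], -0.64],
    [[0.0006, -0.0008, 0], [0, 0, 0], -0.64],
    [[0, 0, 0], [0, 0, 0], -0.64],
    [[0, 0, 0], [0, 0, 0], -0.64],
    [[0, 0, 0], [0, 0, 0], -0.64],
  ],
)

```text
t: 5.73
ee_pos: [601.4, -3.3, 7.6]
orientation: [1.386, 2.819, -0.0]
ft_force: [0.5, 0.4, -0.6]
width: 15.4
grasp_force: 0.0
```

Emit:
servo_tool(
  steps=[
    [[0.0006, -0.0008, 0], [0, 0, 0], -0.64],
    [[0.0006, -0.0008, 0], [0, 0, 0], -0.64],
    [[0.0006, -0.0008, 0], [0, 0, 0], -0.64],
    [[0, 0, 0], [0, 0, 0], -0.64],
    [[0, 0, 0], [0, 0, 0], -0.64],
    [[0, 0, 0], [0, 0, 0], -0.64],
    [[0, 0, 0], [0, 0, 0], -0.64],
    [[0, 0, 0], [0, 0, 0], -0.64],
  ],
)

```text
t: 6.4
ee_pos: [603.2, -5.8, 7.6]
orientation: [-1.386, -2.819, 0.0]
ft_force: [-0.7, 0.2, -0.2]
width: 15.8
grasp_force: 0.2
```

Emit:
servo_tool(
  steps=[
    [[0.0006, -0.0008, 0], [0, 0, 0], -0.64],
    [[0.0006, -0.0008, 0], [0, 0, 0], -0.64],
    [[0, 0, 0], [0, 0, 0], -0.64],
    [[0, 0, 0], [0, 0, 0], -0.64],
    [[0, 0, 0], [0, 0, 0], -0.64],
    [[0, 0, 0], [0, 0, 0], -0.64],
    [[0, 0, 0], [0, 0, 0], -0.64],
    [[0, 0, 0], [0, 0, 0], -0.64],
  ],
)

```text
t: 7.07
ee_pos: [604.0, -7.0, 7.6]
orientation: [-1.386, -2.818, 0.0]
ft_force: [-2.8, 3.7, 3.3]
width: 15.5
grasp_force: 2.6
```

Emit:
servo_tool(
  steps=[
    [[0.0006, -0.0008, 0], [0, 0, 0], -0.64],
    [[0.0006, -0.0008, 0], [0, 0, 0], -0.64],
    [[0, 0, 0], [0, 0, 0], -0.64],
    [[0, 0, 0], [0, 0, 0], -0.64],
    [[0, 0, 0], [0, 0, 0], -0.64],
    [[0, 0, 0], [0, 0, 0], -0.64],
    [[0, 0, 0], [0, 0, 0], -0.64],
    [[0, 0, 0], [0, 0, 0], -0.64],
  ],
)

```text
t: 7.73
ee_pos: [604.6, -8.2, 7.6]
orientation: [-1.385, -2.817, 0.0]
ft_force: [-3.9, 6.4, 4.6]
width: 15.7
grasp_force: 4.2
```

Emit:
servo_tool(
  steps=[
    [[0.0006, -0.0008, 0], [0, 0, 0], -0.64],
    [[0.0006, -0.0008, 0], [0, 0, 0], -0.64],
    [[0, 0, 0], [0, 0, 0], -0.64],
    [[0, 0, 0], [0, 0, 0], -0.64],
    [[0, 0, 0], [0, 0, 0], -0.64],
    [[0, 0, 0], [0, 0, 0], -0.64],
    [[0, 0, 0], [0, 0, 0], -0.64],
    [[0, 0, 0], [0, 0, 0], -0.64],
  ],
)

```text
t: 8.4
ee_pos: [605.1, -9.1, 7.6]
orientation: [-1.385, -2.816, 0.0]
ft_force: [-7.2, 10.3, 6.2]
width: 15.9
grasp_force: 6.2
```

```bash
cat > p.py <<'E'
from h import *
def plate(d,tag):
    P=cloud(d); q=P.reshape(-1,3); q=q[(abs(q[:,2]-50)<5)&(np.hypot(q[:,0]-670,q[:,1]+178)<142)]
    A=np.c_[q[:,:2]-[670,-178],np.ones(len(q))]; 
    k=np.ones(len(q),bool)
    for _ in range(3):
        co=np.linalg.lstsq(A[k],q[k,2],rcond=None)[0]; k=abs(A@co-q[:,2])<2.5
    u=np.array([-13.5,103.5])/104.4
    print(tag,"tilt",co.round(4),"lift slope to foot",(co[:2]@u).round(4),"centroid",q[k].mean(0).round(1),k.sum())
E
python3 - <<'E'
from p import *
for n in("scene","top"):
    plate(dict(np.load(f"{n}0.npz")),n+"0"); plate(cam(n),n)
o=sensors.get_obs(); print(o["t"],np.round(o["ee_pos"],1),np.round(o["ft_force"],1))
E
```

```text
scene0 tilt [-2.00000e-03 -3.60000e-03  4.96437e+01] lift slope to foot -0.0033 centroid [ 685.3 -170.5   49.5] 2094
scene tilt [-2.80000e-03 -8.00000e-04  4.97317e+01] lift slope to foot -0.0004 centroid [ 686.1 -169.7   49.6] 2082
top0 tilt [-3.40000e-03  2.10000e-03  5.01272e+01] lift slope to foot 0.0025 centroid [ 663.4 -171.1   50.2] 2210
top tilt [-1.00000e-04  9.00000e-04  5.01205e+01] lift slope to foot 0.0009 centroid [ 666.  -177.2   50.1] 2082
8.5 [605.1  -9.1   7.6] [-6.  10.5  6.6]
```

Emit:
servo_tool(
  steps=[
    [[0.0006, -0.0008, 0], [0, 0, 0], -0.64],
    [[0.0006, -0.0008, 0], [0, 0, 0], -0.64],
    [[0, 0, 0], [0, 0, 0], -0.64],
    [[0, 0, 0], [0, 0, 0], -0.64],
    [[0, 0, 0], [0, 0, 0], -0.64],
    [[0, 0, 0], [0, 0, 0], -0.64],
    [[0, 0, 0], [0, 0, 0], -0.64],
    [[0, 0, 0], [0, 0, 0], -0.64],
  ],
)

```text
t: 9.17
ee_pos: [605.5, -10.0, 7.6]
orientation: [-1.384, -2.814, 0.0]
ft_force: [-8.2, 14.5, 8.9]
width: 15.9
grasp_force: 8.3
```

Emit:
servo_tool(
  steps=[
    [[-0.0012, 0.0016, 0], [0, 0, 0], -0.64],
    [[-0.0018, 0.0024, 0], [0, 0, 0], -0.64],
    [[-0.0036, 0.0048, 0], [0, 0, 0], -0.64],
    [[-0.006, 0.008, 0], [0, 0, 0], -0.64],
    [[-0.009, 0.012, 0], [0, 0, 0], -0.64],
    [[-0.009, 0.012, 0], [0, 0, 0], -0.64],
    [[0, 0, 0.03], [0, 0, 0], -0.8],
    [[0, 0, 0.04], [0, 0, 0], -1],
  ],
)

```text
t: 9.83
ee_pos: [573.0, 30.2, 75.0]
orientation: [-1.38, -2.814, 0.006]
ft_force: [1.4, 0.3, 0.3]
width: 6.0
grasp_force: 0.0
```

Emit:
servo_tool(
  steps=[
    [[0, 0, 0.0416], [0, 0, 0], -1],
    [[0, 0, 0.0416], [0, 0, 0], -1],
    [[-0.012, 0.016, 0.03], [0, 0, 0], -1],
    [[-0.012, 0.016, 0], [0, 0, 0], -1],
    [[-0.012, 0.016, 0], [0, 0, 0], -1],
    [[-0.012, 0.016, 0], [0, 0, 0], -1],
    [[-0.012, 0.016, 0], [0, 0, 0], -1],
    [[0, 0, 0], [0, 0, 0], -1],
  ],
)

```text
t: 10.5
ee_pos: [514.3, 111.2, 190.5]
orientation: [-1.382, -2.819, 0.001]
ft_force: [-0.4, -0.2, -0.9]
width: 0.5
grasp_force: 0.0
```

```bash
python3 - <<'E'
from p import *
from w import wedge
d=wedge("scene"); plate(d,"scene")
e=wedge("top"); plate(e,"top")
P=cloud(e); q=P.reshape(-1,3); q=q[(q[:,2]>63)&(q[:,2]<76)&(np.hypot(q[:,0]-656,q[:,1]+74)<25)]; print("head",q.mean(0),len(q))
cv2.imwrite("pics/s3.png",cv2.resize(d["color"][150:300,150:350],None,fx=4,fy=4,interpolation=cv2.INTER_CUBIC))
o=sensors.get_obs(); print(o["t"],np.round(o["ee_pos"],1),np.round(o["ft_force"],1),o["qpos"])
E
```

```text
scene [258. 201.] 367 [485. -84.] [43. 89.] [[443.0, -57.0], [490.0, -133.0], [526.0, -110.0], [480.0, -35.0]]
scene [257. 245.] 409 [654. -62.] [ 50. 117.] [[598.0, -32.0], [672.0, -123.0], [710.0, -92.0], [637.0, -1.0]]
scene tilt [-1.60000e-03 -4.00000e-04  4.98652e+01] lift slope to foot -0.0002 centroid [ 684.4 -169.6   49.8] 2113
top [100. 177.] 300 [651. 464.] [ 11. 229.] [[536.0, 466.0], [765.0, 451.0], [766.0, 463.0], [537.0, 477.0]]
top [286. 187.] 329 [627. -38.] [47. 53.] [[592.0, -32.0], [625.0, -74.0], [662.0, -45.0], [629.0, -3.0]]
top [303. 243.] 503 [476. -86.] [41. 87.] [[435.0, -61.0], [482.0, -133.0], [517.0, -111.0], [470.0, -38.0]]
top tilt [-2.20000e-03  1.10000e-03  5.02241e+01] lift slope to foot 0.0014 centroid [ 663.  -170.4   50.2] 2195
head [657.17826416 -75.50300746  69.79011685] 63
10.6 [516.7 109.5 190.8] [-0.1  0.9  0.1] [ 1.86447035e-01  3.24094481e-01  1.86931024e+00 -2.65378920e-04
  9.48123867e-01 -4.72540784e-01]
```

View pics/s3.png

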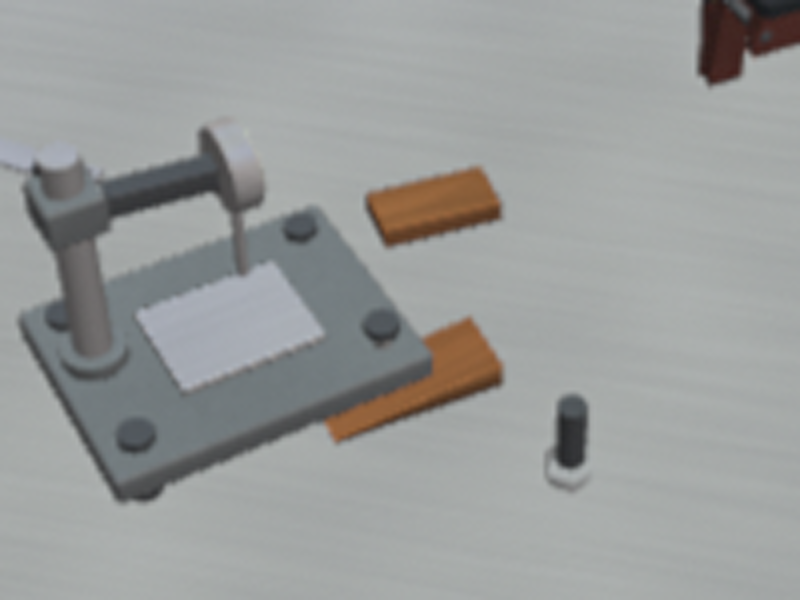

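Scene crop: wedge seated under the plate corner beneath the screw at (380,325); everything else is unmoved and the plate is level.

Emit:
servo_tool(
  steps=[
    [[0.02, -0.026, 0], [0, 0, 0], -1],
    [[0.02, -0.026, 0], [0, 0, 0], -1],
    [[0.02, -0.026, 0], [0, 0, 0], -1],
    [[0.02, -0.026, 0], [0, 0, 0], -1],
    [[0.02, -0.026, 0], [0, 0, 0], -1],
    [[0.02, -0.026, 0], [0, 0, 0], -1],
    [[0.017, -0.025, 0], [0, 0, 0], -1],
    [[0, 0, 0], [0, 0, 0], -1],
  ],
)

```text
t: 11.27
ee_pos: [657.5, -77.6, 190.5]
orientation: [1.39, 2.814, -0.001]
ft_force: [-0.2, 0.4, 0.4]
width: 0.5
grasp_force: 0.0
```

Emit:
servo_tool(
  steps=[
    [[0, 0, -0.02], [0, 0, 0], -1],
    [[0, 0, -0.02], [0, 0, 0], -1],
    [[0, 0, -0.02], [0, 0, 0], -1],
    [[0, 0, -0.015], [0, 0, 0], -1],
    [[0, 0, -0.01], [0, 0, 0], -1],
    [[0, 0, -0.005], [0, 0, 0], -1],
    [[0, 0, 0], [0, 0, 0], -1],
    [[0, 0, 0], [0, 0, 0], -1],
  ],
)

```text
t: 11.93
ee_pos: [654.8, -72.5, 101.2]
orientation: [1.386, 2.819, 0.0]
ft_force: [0.2, 0.5, 0.1]
width: 0.3
grasp_force: 0.0
```

Emit:
servo_tool(
  steps=[
    [[0, 0, -0.01], [0, 0, 0], -1],
    [[0, 0, -0.01], [0, 0, 0], -1],
    [[0, 0, -0.006], [0, 0, 0], -1],
    [[0, 0, -0.002], [0, 0, 0], -1],
    [[0, 0, -0.001], [0, 0, 0], -1],
    [[0, 0, 0], [0, 0, 0], -1],
    [[0, 0, 0], [0, 0, 0], -1],
    [[0, 0, 0], [0, 0, 0], -1],
  ],
)

```text
t: 12.6
ee_pos: [654.7, -72.4, 72.2]
orientation: [1.386, 2.819, 0.0]
ft_force: [-0.1, -0.8, 0.5]
width: 0.5
grasp_force: 0.0
```

Emit:
servo_tool(
  steps=[
    [[0, 0, -0.001], [0, 0, 0], -1],
    [[0, 0, 0], [0, 0, 0], -1],
    [[0, 0, 0], [0, 0, 0], -1],
    [[0, 0, -0.001], [0, 0, 0], -1],
    [[0, 0, 0], [0, 0, 0], -1],
    [[0, 0, 0], [0, 0, 0], -1],
    [[0, 0, 0], [0, 0, 0], -1],
    [[0, 0, 0], [0, 0, 0], -1],
  ],
)

```text
t: 13.27
ee_pos: [654.7, -72.4, 70.1]
orientation: [1.386, 2.819, 0.0]
ft_force: [-1.2, 0.6, 3.0]
width: 0.8
grasp_force: 1.6
```

Contact; press slightly harder and hold.

Emit:
servo_tool(
  steps=[
    [[0, 0, -0.001], [0, 0, 0], -1],
    [[0, 0, 0], [0, 0, 0], -1],
    [[0, 0, -0.0005], [0, 0, 0], -1],
    [[0, 0, 0], [0, 0, 0], -1],
    [[0, 0, 0], [0, 0, 0], -1],
    [[0, 0, 0], [0, 0, 0], -1],
    [[0, 0, 0], [0, 0, 0], -1],
    [[0, 0, 0], [0, 0, 0], -1],
  ],
)

```text
t: 13.93
ee_pos: [654.8, -72.3, 69.8]
orientation: [1.386, 2.819, 0.0]
ft_force: [-3.5, 1.1, 13.2]
width: 0.6
grasp_force: 6.5
```

Emit:
servo_tool(
  steps=[
    [[0, 0, 0.001], [0, 0, 0], -1],
    [[0, 0, 0.002], [0, 0, 0], -1],
    [[0, 0, 0.01], [0, 0, 0], -1],
    [[0, 0, 0.03], [0, 0, 0], -1],
    [[0, 0, 0.03], [0, 0, 0], -1],
    [[0, 0, 0.03], [0, 0, 0], -1],
    [[0, 0, 0.03], [0, 0, 0], -1],
    [[0, 0, 0], [0, 0, 0], -1],
  ],
)

```text
t: 14.6
ee_pos: [657.9, -72.8, 208.4]
orientation: [1.382, 2.811, 0.005]
ft_force: [0.9, 0.3, 0.6]
width: 0.2
grasp_force: 0.0
```

```bash
python3 - <<'E'
from p import *
from w import wedge
d=wedge("scene"); plate(d,"scene")
e=cam("top"); plate(e,"top")
cv2.imwrite("pics/s4.png",cv2.resize(d["color"][150:300,150:350],None,fx=4,fy=4,interpolation=cv2.INTER_CUBIC))
o=sensors.get_obs(); print(o["t"],np.round(o["ee_pos"],1),np.round(o["ft_force"],1))
E
```

```text
scene [258. 201.] 369 [484. -84.] [47. 89.] [[442.0, -57.0], [486.0, -134.0], [527.0, -111.0], [482.0, -33.0]]
scene [257. 245.] 415 [654. -62.] [ 51. 119.] [[597.0, -32.0], [673.0, -123.0], [712.0, -91.0], [635.0, 0.0]]
scene tilt [-9.00000e-04  2.00000e-04  4.97905e+01] lift slope to foot 0.0003 centroid [ 684.5 -169.4   49.7] 2073
top tilt [-2.60000e-03  4.80000e-03  5.03266e+01] lift slope to foot 0.0051 centroid [ 668.2 -226.9   50.1] 1002
14.7 [655.2 -72.5 203. ] [-0.4 -0.8 -0.1]
```

View pics/s4.png

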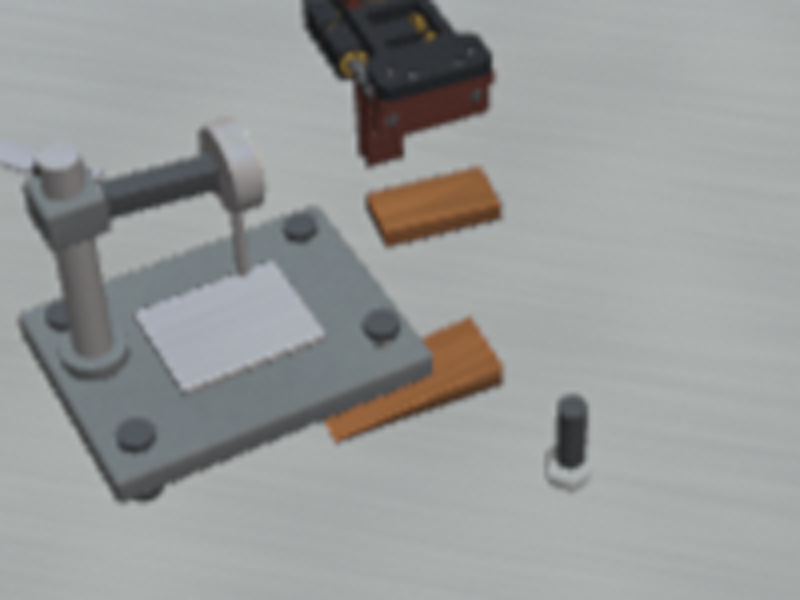

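Crop: stand and wedge are unchanged after the press (screw (380,325), wedge butt (485,345)), and the gripper is clear above.

```bash
python3 -c "
from workcell import close_job
print(close_job())"
```

```text
the job is handed in; nothing more can be done
None
```

I've handed the job in with the wedge snug under the raised foot. It took up to about 17 N to push home. The corner held when the screw head was pressed with about 13 N. The stand measured level within the 1 degree limit afterwards, but the hand-in returned no verdict.

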